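Weigh down a glued splice on two butted boards

TASK

Two boards lie end to end, glued and waiting for their splice: lay the cork-faced splice plate flat and centred over the seam between the dark and the light board, running along the boards, put the blue clamping block centred on top of the plate and lined up with it, and stand the red weight in the middle of the block. To keep the boards from shifting, stand the brass weight in the middle of the ring on the dark board and the steel weight in the middle of the ring on the light board. Leave the glue bottle and the tape measure where they are, and let go of everything.

Things in the scene. Friction and masses are not known exactly. Their poses are not given: they have to be found in the camera images.
- seam (a point): the target for the splice plate: the middle of the seam where the dark and the light board meet, on their top faces, 23 mm above the table (3 mm green mat + 20 mm boards). Its y axis runs along the boards, across the seam; x across the boards; z up. The green mat beneath (110 x 320 x 3 mm, fixed) and the boards turn and shift with it.
- dark_board: dark brown wooden board lying flat, 60 (its x) x 140 (its y) x 20 (z) mm, fixed, with a thin painted white ring, 56 mm across, round the centre of its top. Origin at the centre of its underside, so the ring's centre is 20 mm straight above it; z up. It butts end to end against the other board; which of the two lies to the left changes.
- light_board: pale wooden board lying flat, 60 (its x) x 140 (its y) x 20 (z) mm, fixed, with a thin painted black ring, 56 mm across, round the centre of its top. Origin at the centre of its underside, so the ring's centre is 20 mm straight above it; z up. It butts end to end against the other board; which of the two lies to the left changes.
- splice_plate: flat rectangular splice plate with brown speckled cork faces and a thin dark band round its edge, 44 (its x) x 80 (its y, the long way) x 10 (z) mm, 35 g, lying flat. Origin at the centre of its underside.
- block: blue painted clamping block, 40 (its x) x 56 (its y, the long way) x 24 (z) mm, 60 g, lying flat. Origin at the centre of its underside.
- red_weight: red painted weight, upright plain cylinder, 44 mm in diameter, 50 mm tall, about 0.55 kg, flat ends. Origin at the centre of its underside, z up its axis.
- brass_weight: yellow brass weight, upright plain cylinder, 40 mm in diameter, 50 mm tall, about 0.5 kg, flat ends. Origin at the centre of its underside, z up its axis.
- steel_weight: bare grey steel weight, upright plain cylinder, 40 mm in diameter, 50 mm tall, about 0.5 kg, flat ends. Origin at the centre of its underside, z up its axis.
- glue_bottle: white glue bottle with a yellow label and an orange cap, 48 mm in diameter, 130 mm tall, standing loose; not to be disturbed. Origin at the centre of its underside.
- tape_measure: yellow tape measure with round black cheeks, 62 x 34 x 50 mm, standing loose on its edge; not to be disturbed. Origin at the centre of its underside.
There are look-alikes about, which are no part of the job. Of the things that look like the red_weight, take the one that is farthest from the robot's base at the start.

How it is judged:
At the end, for the whole second after the job is handed in: Plate flat on boards within 12 mm of the seam's middle, 0.17 rad of their line; block on plate within 12 mm and 0.2 rad; red weight on block within 12 mm; brass on dark, steel on light board within 14 mm of ring centres; heights within 4 mm, tilts under 0.1 rad, all at rest (horizontal distance between splice_plate and seam below 0.012 m and z of splice_plate in the frame of seam between -0.004 and 0.004 m and angle between the y axis of splice_plate and the y axis of seam, either way round below 0.17 rad and horizontal distance between block and splice_plate below 0.012 m and z of block in the frame of splice_plate between 0.006 and 0.014 m and angle between the y axis of block and the y axis of splice_plate, either way round below 0.2 rad and horizontal distance between red_weight and block below 0.012 m and z of red_weight in the frame of block between 0.02 and 0.028 m and horizontal distance between brass_weight and dark_board below 0.014 m and z of brass_weight in the frame of dark_board between 0.016 and 0.024 m and horizontal distance between steel_weight and light_board below 0.014 m and z of steel_weight in the frame of light_board between 0.016 and 0.024 m and angle between each of splice_plate, block, red_weight, brass_weight, steel_weight's own z axis and vertical below 0.1 rad and linear speed of each of splice_plate, block, red_weight, brass_weight, steel_weight below 0.02 m/s); the robot touches nothing.
It fails at once if the glue bottle was shifted by more than 25 mm or tipped (distance of glue_bottle from where it was at the start of the episode above 0.025 m or angle between glue_bottle's own z axis and vertical above 0.4 rad).
It fails at once if the tape measure was shifted by more than 25 mm or tipped (distance of tape_measure from where it was at the start of the episode above 0.025 m or angle between tape_measure's own z axis and vertical above 0.4 rad).
It also fails if it takes over 125 s, if anything falls off the work surface, if the arm or the gripper's body presses on something with over 40 N, if the wrist force passes 120 N, or if a joint passes its speed limit or range.

ROBOT

A 6-joint arm with a two-finger parallel gripper is mounted at the origin on the work surface. World frame = base frame: x ahead of the robot, y to its left, z up, the work surface at z = 0. Lengths are in m, angles in rad, forces in N, time in s.
With the tool pointing down it reaches from about 0.375 to 0.975 m from the base axis. Payload 3.8 kg.
Tool frame: the origin (TCP) lies at the very end of the fingers, on their centre line; the grasp point (between the pads) lies 19 mm behind it; z points along the fingers, y is the line along which they close (so a half turn about z gives the same grasp; the last joint's range is limited). The gripper opens to 85 mm and grips with 20 to 120 N. Pads are 22 mm wide; open, the fingers measure 114 mm over their backs; the gripper's body (76 mm by 85 mm) begins 54 mm behind the grasp point. The pads swing forward as they close: fully open they stand 13 mm farther back than shut.
Start: joints at [-1.354, 0.264, 1.604, -0, 1.274, -0.037], TCP at [0.169, -0.653, 0.231] pointing down, gripper open.
Joint ranges: [-2.63, 2.63], [-0.94, 2.18], [0.31, 2.57], [-1.31, 4.45], [0, 2.66], [-2.55, 2.55]. Speed limits (rad/s): [2.57, 2.57, 3.14, 3.14, 3.14, 3.14].

INTERFACE

Orientations are given as a rotation vector (axis times angle).
In Python, from workcell import bot gives the robot as it stands.
- The arm moves only by the shell command python3 -m creep 'ROWS' [FORCE]. ROWS is JSON, a list of rows, each a list of 5 numbers: the shift along the tool's x, y, z in units of 0.05 m (1.0 is 0.05 m), then the turn about the tool's z in units of 0.1 rad (1.0 is 0.1 rad), then the opening, from 0 (shut) to 1 (fully open). In form: [[tx, ty, tz, spin, hand], ...]. A call has 1 to 20 rows; each row shifts and turns the commanded pose from where the row before left it, along the tool's axes as they then stand; what a row does not reach is not made up. A row lasts 1/8 s, in which the tool goes at most 62.5 mm and 10.7 degrees, less where a joint would pass 70% of its speed; a pose out of reach is approached as far as the arm can. A call with a number of a shift or a turn outside -1 to 1 is refused whole. A call with a gripper value outside its range is refused whole. The fingers move at their own pace and stop on an object; FORCE is the grip in N (left out, the last holds). Time passes only in rows, so rows that do not move let the fingers close. It gives the time, the measured TCP pose, the force, the opening and the grip force at its end, in the units of the state.
- bot.read_state(): the state, without advancing time (a new reading comes with each control period).
- bot.read_camera(name): name is "side" or "top"; returns a dict with "pixels" (384x512x3 uint8, red, green, blue), "vfov" (degrees; the focal length in pixels is half the picture's height over the tangent of half this angle, whatever the lens; pixels are square), "cx", "cy" (the principal point, pixels), "world_to_cam" (4x4, takes a point from world to camera coordinates). Camera axes: x right, y down, z forward; pixel columns grow to the right and rows downward; lengths in m; the calibration is good to about 2 mm. A picture is of the moment at which its call begins. There is no depth.
- bot.finish_job(): hands the job in; it is judged then, once.
Trained networks look in a picture, given as the dict that the camera call returned (one of the last four; its "shot" number tells which), for a name from the list of things; names that differ only in an ending like _2 or _b are one class to them, and where a whole thing is asked for, a point or a joint stands for the part that bears it (a point fixed in the world has none). Each returns a list of dicts, best first, with "score" (0 to 1); they miss things now and then, are a little off and sometimes report something else, mostly with a low value. They report only what shows in the picture. A call takes as long as a camera call. They do not tell look-alikes from the thing itself.
- bot.look_for(target, picture): "bbox" ([left, top, right, bottom] in pixels, round what is visible of it).
- bot.regions_of(target, picture): "mask" (384x512 bool, what is visible of it) and "bbox" ([left, top, right, bottom] in pixels, round what is visible of it).
The state is a dict: "time": time; "q": joint angles; "joint_vel": joint speeds; "joint_torque": joint torques, N m; "tool_pos": TCP position; "tcp_rot": TCP orientation; "wrist_force": force on the tool from outside, world axes, zero at the start; "torque": the same for the moment, N m; "width": opening from 0.0 (shut) to 1.0 (fully open); "grip_force": force on a finger pad.
Only numpy, scipy, OpenCV 4.12 (cv2) and the standard library are available. Lean on these libraries where they do the work, as an engineer would, in place of code of your own. Each camera call takes 0.05 s, during which the arm holds its last target. There are 200 camera calls.

## Working session

There is one attempt and no reset: what is moved stays moved. The work goes in short steps, Python scripts to look and compute and a shell command to move; the robot and the scene stay as the last step left them, time stands still between calls to the robot, and variables do not carry over. Pictures are saved under pics/ and viewed, at most 14 in all, crops included, and the job is handed in when it is done.

```bash
mkdir -p pics; ls; cat > h.py <<'E'
import numpy as np,cv2
from workcell import bot
def snap(c,f=None):
    p=bot.read_camera(c)
    if f: cv2.imwrite('pics/'+f,p['pixels'][:,:,::-1])
    return p
def ray(p,u,v):
    f=192/np.tan(np.radians(p['vfov'])/2)
    T=np.array(p['world_to_cam']);R=T[:3,:3]
    return -R.T@T[:3,3], R.T@np.array([(u-p['cx'])/f,(v-p['cy'])/f,1])
def onz(p,u,v,z):
    o,d=ray(p,u,v); return (o+d*(z-o[2])/d[2])[:2]
def proj(p,X):
    f=192/np.tan(np.radians(p['vfov'])/2)
    T=np.array(p['world_to_cam']);c=T[:3,:3]@np.array(X)+T[:3,3]
    return c[:2]/c[2]*f+[p['cx'],p['cy']]
E
python3 - <<'E'
from h import *
for c in('top','side'):
    p=snap(c,c+'0.png'); o,d=ray(p,p['cx'],p['cy']); print(c,o.round(3),d.round(3),p['vfov'])
    for n in 'dark_board light_board splice_plate block red_weight brass_weight steel_weight glue_bottle tape_measure'.split():
        print(n,[(round(r['score'],2),np.array(r['bbox']).round().astype(int).tolist()) for r in bot.look_for(n,p)])
print(bot.read_state())
E
```

```text
pics
top [ 0.467 -0.002  1.024] [ 0.08  -0.001 -0.997] 57.39965491518743
dark_board [(0.94, [208, 141, 258, 173])]
light_board [(0.9, [252, 128, 304, 162])]
splice_plate [(0.85, [369, 185, 399, 212])]
block [(0.5, [291, 205, 317, 223])]
red_weight [(0.64, [270, 233, 287, 252]), (0.6, [241, 236, 254, 259]), (0.58, [248, 202, 262, 217]), (0.46, [202, 237, 223, 257])]
brass_weight [(0.62, [114, 194, 133, 207])]
steel_weight [(0.57, [190, 208, 203, 222])]
glue_bottle [(0.69, [136, 227, 164, 245])]
tape_measure [(0.6, [341, 219, 359, 246])]
side [ 0.376 -0.466  0.657] [ 0.217  0.604 -0.767] 57.91052131548951
dark_board [(0.72, [250, 160, 304, 210])]
light_board [(0.86, [286, 192, 349, 248])]
splice_plate [(0.97, [297, 358, 326, 383])]
block [(0.81, [232, 260, 256, 290])]
red_weight [(0.93, [215, 203, 238, 236]), (0.73, [159, 180, 185, 206]), (0.67, [167, 214, 191, 239]), (0.63, [181, 240, 209, 271])]
brass_weight []
steel_weight [(0.9, [193, 159, 212, 182])]
glue_bottle [(0.89, [158, 112, 180, 160])]
tape_measure [(0.68, [215, 324, 258, 362])]
{'time': 1.0, 'q': array([-1.35391925e+00,  2.63882727e-01,  1.60400401e+00,  5.10848563e-06,
        1.27370251e+00, -3.69061413e-02]), 'joint_vel': array([-0.00211166, -0.00015347,  0.00047898,  0.00133007,  0.00108493,
       -0.00076854]), 'joint_torque': array([-1.39037722e-03, -5.15080476e+01, -3.67731607e+01, -1.95302164e-05,
        6.68448374e-04,  4.35520292e-05]), 'tool_pos': array([ 0.16946494, -0.65337297,  0.2312892 ]), 'tcp_rot': array([3.11633179e+00, 3.97570120e-01, 8.12279485e-06]), 'wrist_force': array([ 0.4603866 ,  0.11182755, -0.03630206]), 'torque': array([ 0.04143518, -0.02908956,  0.05542203]), 'grip_force': 0.0, 'width': 0.9995060181815328}
```

View pics/top0.png

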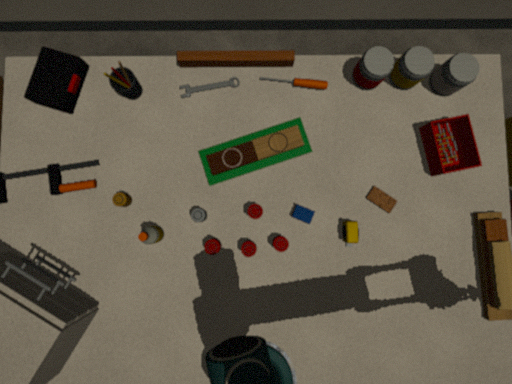

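View pics/side0.png

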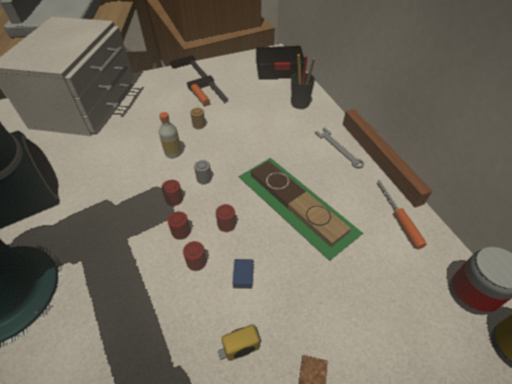

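The top view shows four red cylinders, at (255,211), (212,246), (248,248) and (280,243). The boards run along (205,165)-(305,135), the block is at (302,214), the plate at (381,199), brass at (122,199), steel at (198,214), the bottle at (151,234) and the tape at (351,232). The side view agrees with this. The red weight farthest from the base appears to be the one at top (255,211) / side (226,218). I'll check that numerically and in a crop.

```bash
cat >> h.py <<'E'
from scipy.optimize import minimize
def cyl(d,h): 
    a=np.linspace(0,2*np.pi,40); return np.array([[d/2*np.cos(t),d/2*np.sin(t),z] for t in a for z in(0,h)])
def box(a,b,h): return np.array([[i*a/2,j*b/2,z] for i in(-1,1) for j in(-1,1) for z in(0,h)])
S=dict(splice_plate=box(.044,.08,.01),block=box(.04,.056,.024),red_weight=cyl(.044,.05),brass_weight=cyl(.04,.05),steel_weight=cyl(.04,.05),
 glue_bottle=cyl(.048,.13),tape_measure=box(.062,.034,.05),mat=box(.11,.32,.003),dark_board=box(.06,.14,.02),light_board=box(.06,.14,.02))
K=8
def hull(p,n,s,z0):
    x,y,t=s; c,si=np.cos(t),np.sin(t)
    P=S[n]@np.array([[c,si,0],[-si,c,0],[0,0,1]])+[x,y,z0]
    return cv2.convexHull(np.array([proj(p,q) for q in P],np.float32))
def cost(s,n,views,z0):
    e=0
    for p,m in views:
        H=hull(p,n,s,z0); im=np.zeros(m.shape,np.uint8)
        # supersampled polygon, soft area mismatch
        ys,xs=np.where(m); x0,y0=xs.min()-12,ys.min()-12; w,h=xs.max()+12-x0,ys.max()+12-y0
        big=np.zeros((h*K,w*K),np.uint8)
        cv2.fillConvexPoly(big,np.round(((H[:,0]-[x0,y0]+.5)*K-.5)*16).astype(int),255,shift=4)
        small=cv2.resize(big,(w,h),interpolation=cv2.INTER_AREA)/255.
        mm=np.zeros((h,w)); sub=m[max(y0,0):y0+h,max(x0,0):x0+w]; oy,ox=max(-y0,0),max(-x0,0)
        mm[oy:oy+sub.shape[0],ox:ox+sub.shape[1]]=sub
        vis=np.zeros((h,w)); vis[oy:oy+sub.shape[0],ox:ox+sub.shape[1]]=1
        e+=((small-mm)**2*vis).sum()/mm.sum()
    return e
def fit(n,views,z0,guess=None):
    p,m=views[0]; ys,xs=np.where(m); 
    g=onz(p,xs.mean(),ys.mean(),z0+S[n][:,2].max()/2) if guess is None else guess[:2]
    best=None
    round_=len(S[n])>8
    for t in ([0] if round_ else (np.arange(6)*np.pi/6 if guess is None else [guess[2]])):
        sx=np.array([[0,0,0],[.008,0,.0],[0,.008,0],[-.004,-.004,.2]])
        f=(lambda s:cost([s[0],s[1],0],n,views,z0)) if round_ else (lambda s:cost(s,n,views,z0))
        if round_: sx=np.array([[0,0],[.008,0],[0,.008]])
        s0=np.array([*g]) if round_ else np.array([*g,t])
        r=minimize(f,s0,method='Nelder-Mead',options=dict(initial_simplex=s0+sx,xatol=1e-4,fatol=1e-4,maxiter=120))
        if best is None or r.fun<best.fun: best=r
    return best.x.round(4),round(best.fun,3)
def masks(n,p): return [r['mask'] for r in bot.regions_of(n,p) if r['score']>.3]
def matmask(p):
    hsv=cv2.cvtColor(p['pixels'],cv2.COLOR_RGB2HSV); g=((abs(hsv[...,0].astype(int)-65)<20)&(hsv[...,1]>110)&(hsv[...,2]>50)).astype(np.uint8)
    c=max(cv2.findContours(g,0,2)[0],key=cv2.contourArea); o=np.zeros_like(g); cv2.drawContours(o,[cv2.convexHull(c)],-1,1,-1); return o>0
E
python3 - <<'E'
from h import *
t,s=snap('top'),snap('side')
for n in 'block splice_plate brass_weight steel_weight glue_bottle tape_measure'.split():
    a,b=masks(n,t),masks(n,s)
    for v,l in ((a[:1],t),(b[:1],s)):
        if v: print(n,'TS'[l is s],*fit(n,[(l,v[0])],0))
    if a and b: print(n,'both',*fit(n,[(t,a[0]),(s,b[0])],0))
for l in(t,s): 
    for m in masks('red_weight',l): 
        r=fit('red_weight',[(l,m)],0); print('red',*r,'R',np.hypot(*r[0]).round(3))
for l in(t,s): print('mat',*fit('mat',[(l,matmask(l))],0))
print('mat both',*fit('mat',[(l,matmask(l)) for l in(t,s)],0))
for n in('dark_board','light_board'):
    for l in(t,s):
        m=masks(n,l)
        if m:print(n,*fit(n,[(l,m[0])],.003))
a=cv2.resize(t['pixels'][190:270,180:310],(780,480),interpolation=2)[:,:,::-1]
cv2.imwrite('pics/red.png',a)
E
```

```text
block T [ 0.4687 -0.1398 -0.4125] 0.029
block S [ 0.4689 -0.1398 -0.3769] 0.072
block both [ 0.4688 -0.1399 -0.3964] 0.105
splice_plate T [ 0.5091 -0.3694  2.5459] 0.034
splice_plate S [ 0.5096 -0.3717  2.5536] 0.023
splice_plate both [ 0.5093 -0.3707 -0.6175] 0.08
brass_weight T [0.5132 0.3765] 0.077
brass_weight S [0.5121 0.3758] 0.05
brass_weight both [0.5127 0.3764] 0.133
steel_weight T [0.4673 0.1554] 0.026
steel_weight S [0.4682 0.1563] 0.066
steel_weight both [0.4677 0.1555] 0.099
glue_bottle T [0.4168 0.2694] 0.294
glue_bottle S [0.4134 0.2858] 0.375
glue_bottle both [0.4143 0.2766] 0.73
tape_measure T [ 0.4173 -0.2718  3.1774] 0.085
tape_measure S [ 0.4172 -0.272   3.0543] 0.153
tape_measure both [ 0.417  -0.2718  0.0178] 0.248
red [0.3731 0.0164] 0.036 R 0.373
red [0.3801 0.1178] 0.055 R 0.398
red [ 0.3873 -0.0733] 0.032 R 0.394
red [ 0.4771 -0.0023] 0.057 R 0.477
red [0.3735 0.0146] 0.021 R 0.374
red [ 0.3866 -0.0739] 0.05 R 0.394
red [0.3799 0.1159] 0.053 R 0.397
red [ 0.4771 -0.0027] 0.029 R 0.477
mat [ 0.6527 -0.0038  3.4594] 0.011
mat [ 0.8372 -0.0429 -0.289 ] 1.0
mat both [ 0.6287 -0.0044  3.1723] 1.515
dark_board [0.6321 0.0631 0.3104] 0.014
dark_board [0.6295 0.0681 0.3075] 0.121
light_board [ 0.6752 -0.0701  0.3166] 0.02
light_board [ 0.6758 -0.0706  0.3151] 0.061
```

View pics/red.png

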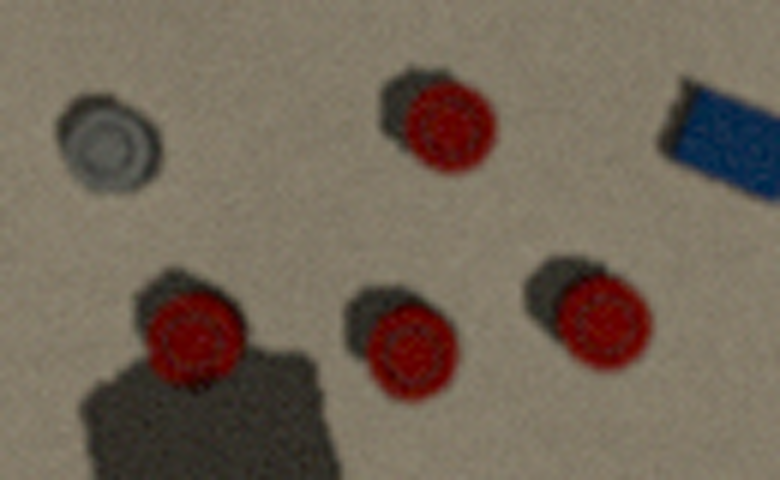

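Candidates for the red weight in the top view are (255,211) at R=0.477, (212,246) at R=0.40, (248,248) at R=0.37 and (280,243) at R=0.39. The crop shows four matching red cylinders. The upper one, at top (255,211), world (0.477,-0.0025), is farthest from the base, so that is the one to take. The seam is at about (0.6535,-0.0036) with yaw 0.315. Next I'll work out the plate hover.

```bash
cat > go.py <<'E'
import sys,numpy as np
from workcell import bot
from scipy.spatial.transform import Rotation as R
x,y,z,phi=map(float,sys.argv[1:5])
s=bot.read_state(); M=R.from_rotvec(s['tcp_rot']).as_matrix()
d=M.T@(np.array([x,y,z])-s['tool_pos'])/.05
cur=np.arctan2(M[1,0],M[0,0])
sp=-((phi-cur+np.pi)%(2*np.pi)-np.pi)/.1
print('units',d.round(2),'spin after',round(sp,2),'phi',round(cur,3),'pos',s['tool_pos'].round(4),'w',round(s['width'],3),'g',round(s['grip_force'],1),'F',s['wrist_force'].round(1),'t',round(s['time'],1))
E
python3 go.py .5093 -.3705 .12 .971
```

```text
units [ 8.   -3.77  2.23] spin after -7.17 phi 0.254 pos [ 0.1695 -0.6534  0.2313] w 1.0 g 0.0 F [-0.2  0.  -0.6] t 2.0
```

```bash
python3 -m creep '[[0.8,-0.38,0.22,0,1],[0.8,-0.38,0.22,0,1],[0.8,-0.38,0.22,0,1],[0.8,-0.38,0.22,0,1],[0.8,-0.38,0.22,0,1],[0.8,-0.38,0.22,0,1],[0.8,-0.38,0.22,0,1],[0.8,-0.38,0.22,0,1],[0.8,-0.38,0.22,0,1],[0.8,-0.35,0.25,0,1],[0,0,0,-1,1],[0,0,0,-1,1],[0,0,0,-1,1],[0,0,0,-1,1],[0,0,0,-1,1],[0,0,0,-1,1],[0,0,0,-1,1],[0,0,0,-0.17,1],[0,0,0,0,1]]' 40; python3 go.py .5093 -.3705 .005 .971
```

```text
time: 4.38
tool_pos: [0.5094, -0.3705, 0.1198]
tcp_rot: [2.78, 1.464, 0.0]
wrist_force: [-0.5, -0.1, -0.4]
width: 0.998
grip_force: 0.0
units [-0.  -0.   2.3] spin after -0.02 phi 0.969 pos [ 0.5094 -0.3705  0.1198] w 0.998 g 0.0 F [-0.5 -0.1 -0.4] t 4.4
```

```bash
python3 -m creep '[[0,0,0.6,0,0.75],[0,0,0.6,0,0.75],[0,0,0.6,0,0.75],[0,0,0.3,0,0.75],[0,0,0.2,0,0.75],[0,0,0.04,0,0.75],[0,0,0,0,0.4],[0,0,0,0,0.4],[0,0,0,0,0.4],[0,0,0,0,0.4],[0,0,0,0,0.4]]' 40; python3 - <<'E'
from h import *
s=snap('side','g1.png')
E
```

```text
time: 5.75
tool_pos: [0.5103, -0.3712, 0.0041]
tcp_rot: [2.777, 1.465, 0.002]
wrist_force: [0.3, -0.2, 5.6]
width: 0.494
grip_force: 41.2
```

View pics/g1.png

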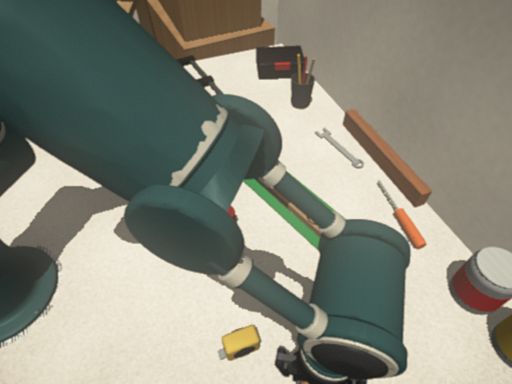

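The side view shows the gripper over the plate at about (305,370), and the grip reads width 0.494 at 41 N. Lifting.

```bash
python3 -m creep '[[0,0,-0.2,0,0.4],[0,0,-0.5,0,0.4],[0,0,-0.6,0,0.4],[0,0,-0.6,0,0.4],[0,0,-0.5,0,0.4],[0,0,0,0,0.4]]'; python3 go.py .6535 -.0036 .12 1.886
```

```text
time: 6.55
tool_pos: [0.5107, -0.3715, 0.1255]
tcp_rot: [2.775, 1.464, 0.003]
wrist_force: [-0.3, 0.1, -0.6]
width: 0.494
grip_force: 40.6
units [ 7.69 -1.8   0.1 ] spin after -9.15 phi 0.971 pos [ 0.5107 -0.3715  0.1255] w 0.494 g 40.6 F [-0.3  0.1 -0.6] t 6.5
```

```bash
python3 -m creep '[[0.7,-0.16,0.01,0,0.4],[0.7,-0.16,0.01,0,0.4],[0.7,-0.16,0.01,0,0.4],[0.7,-0.16,0.01,0,0.4],[0.7,-0.16,0.01,0,0.4],[0.7,-0.16,0.01,0,0.4],[0.7,-0.16,0.01,0,0.4],[0.7,-0.16,0.01,0,0.4],[0.7,-0.16,0.01,0,0.4],[0.7,-0.16,0.01,0,0.4],[0.69,-0.2,0,-1,0.4],[0,0,0,-1,0.4],[0,0,0,-1,0.4],[0,0,0,-1,0.4],[0,0,0,-1,0.4],[0,0,0,-1,0.4],[0,0,0,-1,0.4],[0,0,0,-1,0.4],[0,0,0,-1,0.4],[0,0,0,-0.15,0.4]]'; python3 go.py .6535 -.0036 .028 1.886
```

```text
time: 9.05
tool_pos: [0.6509, -0.0023, 0.1158]
tcp_rot: [-1.844, -2.54, 0.003]
wrist_force: [0.4, 0.1, 0.2]
width: 0.493
grip_force: 40.6
units [-0.04  0.05  1.76] spin after -0.0 phi 1.886 pos [ 0.6509 -0.0023  0.1158] w 0.493 g 40.6 F [0.4 0.1 0.2] t 9.1
```

```bash
python3 -m creep '[[-0.04,0.05,0.5,0,0.4],[0,0,0.5,0,0.4],[0,0,0.4,0,0.4],[0,0,0.2,0,0.4],[0,0,0.12,0,0.4],[0,0,0.06,0,0.4],[0,0,0,0,0.4]]'; python3 go.py .6535 -.0036 .027 1.886
```

```text
time: 9.93
tool_pos: [0.6556, -0.0035, 0.0293]
tcp_rot: [1.845, 2.542, 0.001]
wrist_force: [-0.1, -0.9, -0.6]
width: 0.498
grip_force: 40.6
units [ 0.01 -0.04  0.05] spin after -0.0 phi 1.886 pos [ 0.6556 -0.0035  0.0293] w 0.498 g 40.6 F [-0.1 -0.9 -0.6] t 9.9
```

```bash
python3 -m creep '[[0.01,-0.04,0.04,0,0.4],[0,0,0.03,0,0.4],[0,0,0,0,0.55],[0,0,0,0,0.75],[0,0,0,0,0.75],[0,0,-0.2,0,0.75],[0,0,-0.5,0,0.75],[0,0,-0.7,0,0.9],[0,0,-0.6,0,1],[0,0,0,0,1]]'; python3 go.py .4688 -.1398 .12 1.176
```

```text
time: 11.18
tool_pos: [0.656, -0.0037, 0.1297]
tcp_rot: [1.842, 2.537, 0.007]
wrist_force: [0.6, -0.8, -0.0]
width: 1.0
grip_force: 0.0
units [-1.43 -4.4   0.17] spin after 7.1 phi 1.886 pos [ 0.656  -0.0037  0.1297] w 1.0 g 0.0 F [ 0.6 -0.8 -0. ] t 11.2
```

```bash
python3 -m creep '[[-0.24,-0.73,0.03,0,1],[-0.24,-0.73,0.03,0,1],[-0.24,-0.73,0.03,0,1],[-0.24,-0.73,0.03,0,1],[-0.24,-0.73,0.03,0,1],[-0.23,-0.75,0.02,1,1],[0,0,0,1,1],[0,0,0,1,1],[0,0,0,1,1],[0,0,0,1,1],[0,0,0,1,1],[0,0,0,1,1],[0,0,0,0.1,1],[0,0,0,0,1]]'; python3 go.py .4688 -.1398 .01 1.176; python3 - <<'E'
from h import *
t,s=snap('top','p2.png'),snap('side','s2.png')
for l in(t,s):
    for m in masks('splice_plate',l)[:1]: print(*fit('splice_plate',[(l,m)],.023))
E
```

```text
time: 12.92
tool_pos: [0.4656, -0.1396, 0.1162]
tcp_rot: [-2.612, -1.744, 0.001]
wrist_force: [-0.3, 0.4, -0.2]
width: 0.999
grip_force: 0.0
units [0.02 0.06 2.12] spin after 0.01 phi 1.177 pos [ 0.4656 -0.1396  0.1162] w 0.999 g 0.0 F [-0.3  0.4 -0.2] t 12.9
[ 0.6545 -0.0037  0.3098] 0.105
[ 0.6542 -0.004   0.2973] 0.06
```

View pics/s2.png

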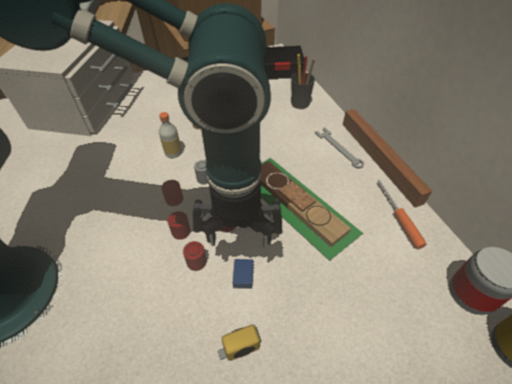

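The side view shows the plate flat across the seam at about (297,198). The fit gives 1 mm and 0.01 rad error. Next, the block.

```bash
python3 -m creep '[[0.02,0.06,0.6,0,0.75],[0,0,0.6,0,0.75],[0,0,0.6,0,0.75],[0,0,0.3,0,0.75],[0,0,0.1,0,0.75],[0,0,0,0,0.3],[0,0,0,0,0.3],[0,0,0,0,0.3],[0,0,0,0,0.3],[0,0,0,0,0.3]]' 40; python3 go.py .4688 -.1398 .01 1.176;python3 -m creep '[[0,0,-0.2,0,0.3],[0,0,-0.6,0,0.3],[0,0,-0.7,0,0.3],[0,0,-0.7,0,0.3],[0,0,-0.3,0,0.3],[0,0,0,0,0.3]]'; python3 go.py .6543 -.0038 .13 1.876
```

```text
time: 14.38
tool_pos: [0.4703, -0.1404, 0.0079]
tcp_rot: [2.613, 1.741, 0.002]
wrist_force: [-0.0, 0.6, 6.2]
width: 0.455
grip_force: 42.5
units [-0.   -0.03 -0.04] spin after -0.0 phi 1.176 pos [ 0.4703 -0.1404  0.0079] w 0.455 g 42.5 F [-0.   0.6  6.2] t 14.4
time: 15.12
tool_pos: [0.4698, -0.1402, 0.1327]
tcp_rot: [2.613, 1.741, 0.002]
wrist_force: [-0.7, 0.5, -1.4]
width: 0.458
grip_force: 41.8
units [3.94 2.36 0.06] spin after -7.0 phi 1.176 pos [ 0.4698 -0.1402  0.1327] w 0.458 g 41.8 F [-0.7  0.5 -1.4] t 15.1
```

```bash
python3 -m creep '[[0.66,0.39,0.01,0,0.3],[0.66,0.39,0.01,0,0.3],[0.66,0.39,0.01,0,0.3],[0.66,0.39,0.01,0,0.3],[0.65,0.4,0.01,0,0.3],[0.65,0.4,0.01,-1,0.3],[0,0,0,-1,0.3],[0,0,0,-1,0.3],[0,0,0,-1,0.3],[0,0,0,-1,0.3],[0,0,0,-1,0.3],[0,0,0,-1,0.3],[0,0,0,0,0.3],[0,0,0,0,0.3]]'; python3 go.py .6543 -.0038 .045 1.876
```

```text
time: 16.88
tool_pos: [0.6531, -0.0035, 0.1272]
tcp_rot: [-1.859, -2.53, 0.002]
wrist_force: [0.1, -0.6, -0.8]
width: 0.457
grip_force: 41.7
units [-0.01  0.03  1.64] spin after -0.02 phi 1.874 pos [ 0.6531 -0.0035  0.1272] w 0.457 g 41.7 F [ 0.1 -0.6 -0.8] t 16.9
```

```bash
python3 -m creep '[[0,0,0.5,0,0.3],[0,0,0.5,0,0.3],[0,0,0.4,0,0.3],[0,0,0.2,0,0.3],[0,0,0.04,0,0.3],[0,0,0,0,0.3]]'; python3 go.py .6543 -.0038 .041 1.876
```

```text
time: 17.62
tool_pos: [0.6546, -0.0035, 0.0474]
tcp_rot: [1.858, 2.532, 0.001]
wrist_force: [0.4, 0.5, 0.1]
width: 0.453
grip_force: 41.8
units [-0.   -0.01  0.13] spin after -0.0 phi 1.876 pos [ 0.6546 -0.0035  0.0474] w 0.453 g 41.8 F [0.4 0.5 0.1] t 17.6
```

```bash
python3 -m creep '[[0,0,0.06,0,0.3],[0,0,0.05,0,0.3],[0,0,0.02,0,0.3],[0,0,0,0,0.3]]'; python3 -m creep '[[0,0,0,0,0.5],[0,0,0,0,0.7],[0,0,0,0,0.7],[0,0,-0.2,0,0.7],[0,0,-0.5,0,0.7],[0,0,-0.7,0,0.9],[0,0,-0.6,0,1],[0,0,0,0,1]]'; python3 go.py .5127 .3762 .13 1.5
```

```text
time: 18.12
tool_pos: [0.6541, -0.0035, 0.0409]
tcp_rot: [1.858, 2.533, 0.0]
wrist_force: [-1.8, -1.0, 4.1]
width: 0.456
grip_force: 42.2
time: 19.12
tool_pos: [0.6568, -0.0036, 0.1448]
tcp_rot: [1.854, 2.528, 0.007]
wrist_force: [-0.5, 0.2, 0.4]
width: 1.002
grip_force: 0.0
units [ 8.11 -0.47  0.27] spin after 3.76 phi 1.876 pos [ 0.6568 -0.0036  0.1448] w 1.002 g 0.0 F [-0.5  0.2  0.4] t 19.1
```

```bash
python3 -m creep '[[0.74,-0.04,0.02,0,1],[0.74,-0.04,0.02,0,1],[0.74,-0.04,0.02,0,1],[0.74,-0.04,0.02,0,1],[0.74,-0.04,0.02,0,1],[0.74,-0.04,0.02,0,1],[0.74,-0.04,0.02,0,1],[0.74,-0.04,0.02,0,1],[0.74,-0.04,0.02,0,1],[0.73,-0.06,0.02,0,1],[0.72,-0.05,0.02,1,1],[0,0,0,1,1],[0,0,0,1,1],[0,0,0,0.76,1],[0,0,0,0,1],[0,0,0,0,1]]' 50; python3 go.py .5127 .3762 .02 1.5; python3 - <<'E'
from h import *
t,s=snap('top'),snap('side','s3.png')
for l in(t,s):
    for m in masks('block',l)[:1]: print(*fit('block',[(l,m)],.033))
    for m in masks('brass_weight',l)[:1]: print('brass',*fit('brass_weight',[(l,m)],0))
E
```

```text
time: 21.12
tool_pos: [0.5094, 0.3759, 0.1286]
tcp_rot: [-2.297, -2.142, 0.002]
wrist_force: [-0.2, 0.3, -0.1]
width: 1.001
grip_force: 0.0
units [0.01 0.07 2.17] spin after 0.01 phi 1.501 pos [0.5094 0.3759 0.1286] w 1.001 g 0.0 F [-0.2  0.3 -0.1] t 21.1
[ 0.6546 -0.0034  0.3176] 0.086
brass [0.5127 0.3755] 0.09
[ 0.6541 -0.0043  0.2856] 0.083
brass [0.5126 0.3756] 0.078
```

View pics/s3.png

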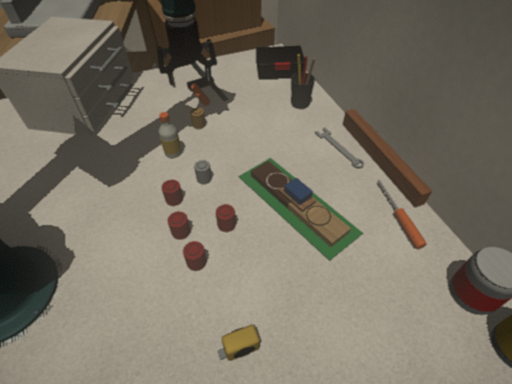

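The side view shows the block on the plate at about (298,190) and the gripper above the brass weight at (199,118). Gripping the brass.

```bash
python3 -m creep '[[0,0.05,0.6,0,0.9],[0,0,0.6,0,0.9],[0,0,0.6,0,0.9],[0,0,0.3,0,0.9],[0,0,0.07,0,0.9],[0,0,0,0,0.2],[0,0,0,0,0.2],[0,0,0,0,0.2],[0,0,0,0,0.2],[0,0,0,0,0.2]]' 70; python3 go.py .5127 .3762 .02 1.5;python3 -m creep '[[0,0,-0.2,0,0.2],[0,0,-0.5,0,0.2],[0,0,-0.6,0,0.2],[0,0,-0.6,0,0.2],[0,0,-0.3,0,0.2],[0,0,0,0,0.2]]'; python3 go.py .6320 .0629 .13 1.886
```

```text
time: 22.68
tool_pos: [0.5134, 0.3769, 0.0228]
tcp_rot: [2.299, 2.141, 0.005]
wrist_force: [-1.2, -0.7, 5.1]
width: 0.444
grip_force: 71.4
units [-0.02 -0.01  0.06] spin after -0.0 phi 1.5 pos [0.5134 0.3769 0.0228] w 0.444 g 71.4 F [-1.2 -0.7  5.1] t 22.7
time: 23.42
tool_pos: [0.5127, 0.3763, 0.1317]
tcp_rot: [2.299, 2.141, 0.003]
wrist_force: [-0.5, -0.2, -5.4]
width: 0.445
grip_force: 71.1
units [-6.08  2.82  0.03] spin after -3.86 phi 1.5 pos [0.5127 0.3763 0.1317] w 0.445 g 71.1 F [-0.5 -0.2 -5.4] t 23.4
```

Bottom is 0.023 below the TCP, so the release height is 0.046.

```bash
python3 -m creep '[[-0.6,0.28,0,0,0.2],[-0.6,0.28,0,0,0.2],[-0.6,0.28,0,0,0.2],[-0.6,0.28,0,0,0.2],[-0.6,0.28,0,0,0.2],[-0.6,0.28,0,0,0.2],[-0.6,0.28,0,0,0.2],[-0.6,0.28,0,0,0.2],[-0.6,0.28,0,0,0.2],[-0.68,0.3,0,0,0.2],[0,0,0,-1,0.2],[0,0,0,-1,0.2],[0,0,0,-1,0.2],[0,0,0,-0.86,0.2],[0,0,0.5,0,0.2],[0,0,0.5,0,0.2],[0,0,0.3,0,0.2],[0,0,0.2,0,0.2],[0,0,0,0,0.2]]'; python3 go.py .6320 .0629 .046 1.886
```

```text
time: 25.8
tool_pos: [0.6306, 0.0627, 0.0546]
tcp_rot: [-1.845, -2.541, 0.002]
wrist_force: [1.2, -0.3, -4.6]
width: 0.441
grip_force: 71.2
units [-0.01  0.03  0.17] spin after -0.0 phi 1.886 pos [0.6306 0.0627 0.0546] w 0.441 g 71.2 F [ 1.2 -0.3 -4.6] t 25.8
```

```bash
python3 -m creep '[[0,0.02,0.06,0,0.2],[0,0,0.06,0,0.2],[0,0,0.04,0,0.2],[0,0,0.02,0,0.2],[0,0,0,0,0.2]]'; python3 -m creep '[[0,0,0,0,0.5],[0,0,0,0,0.75],[0,0,0,0,0.75],[0,0,-0.3,0,0.75],[0,0,-0.5,0,0.75],[0,0,-0.6,0,0.9],[0,0,-0.4,0,1],[0,0,0,0,1]]'; python3 go.py .4677 .1557 .13 1.886
```

```text
time: 26.42
tool_pos: [0.6322, 0.0631, 0.0468]
tcp_rot: [-1.846, -2.542, 0.0]
wrist_force: [0.1, 0.2, -4.9]
width: 0.442
grip_force: 71.2
time: 27.42
tool_pos: [0.6342, 0.0632, 0.1398]
tcp_rot: [1.843, 2.539, 0.005]
wrist_force: [0.1, -0.3, -0.1]
width: 1.0
grip_force: 0.0
units [ 2.79 -2.59  0.18] spin after -0.0 phi 1.886 pos [0.6342 0.0632 0.1398] w 1.0 g 0.0 F [ 0.1 -0.3 -0.1] t 27.4
```

```bash
python3 -m creep '[[0.56,-0.52,0.04,0,1],[0.56,-0.52,0.04,0,1],[0.56,-0.52,0.04,0,1],[0.56,-0.52,0.03,0,1],[0.55,-0.51,0.03,0,1],[0,0,0,0,1],[0,0,0,0,1]]'; python3 go.py .4677 .1557 .02 1.886; python3 - <<'E'
from h import *
t,s=snap('top'),snap('side')
for l in(t,s):
    for m in masks('steel_weight',l)[:1]: print('steel',*fit('steel_weight',[(l,m)],0))
    for m in masks('brass_weight',l)[:1]: print('brass',*fit('brass_weight',[(l,m)],0.023))
E
```

```text
time: 28.3
tool_pos: [0.466, 0.1554, 0.1273]
tcp_rot: [1.845, 2.543, -0.001]
wrist_force: [0.1, -0.5, 0.4]
width: 0.999
grip_force: 0.0
units [-0.01  0.04  2.15] spin after 0.0 phi 1.886 pos [0.466  0.1554 0.1273] w 0.999 g 0.0 F [ 0.1 -0.5  0.4] t 28.3
brass [0.6335 0.0625] 0.115
steel [0.4671 0.1559] 0.031
brass [0.633  0.0617] 0.021
```

```bash
python3 -m creep '[[0,0.03,0.6,0,0.9],[0,0,0.6,0,0.9],[0,0,0.6,0,0.9],[0,0,0.3,0,0.9],[0,0,0.05,0,0.9],[0,0,0,0,0.2],[0,0,0,0,0.2],[0,0,0,0,0.2],[0,0,0,0,0.2],[0,0,0,0,0.2]]' 70; python3 go.py .4677 .1557 .02 1.886;python3 -m creep '[[0,0,-0.2,0,0.2],[0,0,-0.6,0,0.2],[0,0,-0.7,0,0.2],[0,0,-0.7,0,0.2],[0,0,-0.5,0,0.2],[0,0,-0.2,0,0.2],[0,0,0,0,0.2]]'; python3 go.py .6752 -.0702 .155 1.886
```

```text
time: 29.85
tool_pos: [0.4685, 0.1563, 0.0219]
tcp_rot: [1.845, 2.541, 0.003]
wrist_force: [-1.9, -0.7, 4.8]
width: 0.446
grip_force: 70.4
units [-0.01 -0.02  0.04] spin after -0.0 phi 1.886 pos [0.4685 0.1563 0.0219] w 0.446 g 70.4 F [-1.9 -0.7  4.8] t 29.9
time: 30.72
tool_pos: [0.4673, 0.1561, 0.1654]
tcp_rot: [1.845, 2.542, 0.001]
wrist_force: [-0.4, -0.7, -6.0]
width: 0.447
grip_force: 71.7
units [-5.59  2.55  0.21] spin after -0.0 phi 1.886 pos [0.4673 0.1561 0.1654] w 0.447 g 71.7 F [-0.4 -0.7 -6. ] t 30.7
```

```bash
python3 -m creep '[[-0.62,0.28,0,0,0.2],[-0.62,0.28,0,0,0.2],[-0.62,0.28,0,0,0.2],[-0.62,0.28,0,0,0.2],[-0.62,0.28,0,0,0.2],[-0.62,0.28,0,0,0.2],[-0.62,0.28,0,0,0.2],[-0.62,0.28,0,0,0.2],[-0.63,0.29,0.2,0,0.2],[0,0,0,0,0.2],[0,0,0.6,0,0.2],[0,0,0.6,0,0.2],[0,0,0.5,0,0.2],[0,0,0.3,0,0.2],[0,0,0,0,0.2]]'; python3 go.py .6752 -.0702 .045 1.886
```

```text
time: 32.6
tool_pos: [0.6721, -0.0699, 0.0527]
tcp_rot: [-1.843, -2.539, 0.004]
wrist_force: [-0.2, -0.1, -4.9]
width: 0.449
grip_force: 71.8
units [-0.03  0.06  0.15] spin after 0.0 phi 1.886 pos [ 0.6721 -0.0699  0.0527] w 0.449 g 71.8 F [-0.2 -0.1 -4.9] t 32.6
```

```bash
python3 -m creep '[[-0.02,0.02,0.06,0,0.2],[0,0,0.06,0,0.2],[0,0,0.04,0,0.2],[0,0,0.02,0,0.2],[0,0,0,0,0.2]]'; python3 -m creep '[[0,0,0,0,0.5],[0,0,0,0,0.75],[0,0,0,0,0.75],[0,0,-0.3,0,0.75],[0,0,-0.5,0,0.75],[0,0,-0.7,0,0.9],[0,0,-0.6,0,1],[0,0,0,0,1]]'; python3 go.py .4771 -.0025 .14 1.886
```

```text
time: 33.22
tool_pos: [0.6755, -0.0711, 0.0463]
tcp_rot: [-1.846, -2.542, -0.0]
wrist_force: [0.5, -0.2, -5.3]
width: 0.441
grip_force: 71.9
time: 34.22
tool_pos: [0.6785, -0.0715, 0.1566]
tcp_rot: [1.841, 2.536, 0.006]
wrist_force: [0.8, 0.4, -0.1]
width: 1.001
grip_force: 0.0
units [ 2.56 -3.4   0.3 ] spin after -0.0 phi 1.886 pos [ 0.6785 -0.0715  0.1566] w 1.001 g 0.0 F [ 0.8  0.4 -0.1] t 34.2
```

```bash
python3 -m creep '[[0.43,-0.57,0,0,1],[0.43,-0.57,0,0,1],[0.43,-0.57,0,0,1],[0.43,-0.57,0.1,0,1],[0.42,-0.56,0.1,0,1],[0.42,-0.54,0.1,0,1],[0,0,0,0,1],[0,0,0,0,1]]'; python3 go.py .4771 -.0025 .02 1.886; python3 - <<'E'
from h import *
t,s=snap('top'),snap('side','s4.png')
for l in(t,s):
    for n,z in (('steel_weight',.023),('brass_weight',.023),('block',.033)):
        for m in masks(n,l)[:1]: print(n,*fit(n,[(l,m)],z))
E
```

```text
time: 35.22
tool_pos: [0.4756, -0.0019, 0.1364]
tcp_rot: [1.845, 2.542, 0.001]
wrist_force: [-0.8, -0.8, 0.3]
width: 1.001
grip_force: 0.0
units [-0.02  0.02  2.33] spin after -0.0 phi 1.886 pos [ 0.4756 -0.0019  0.1364] w 1.001 g 0.0 F [-0.8 -0.8  0.3] t 35.2
steel_weight [ 0.673  -0.0678] 0.166
brass_weight [ 0.4233 -0.2661] 0.421
block [ 0.6538 -0.0047  3.4242] 0.042
steel_weight [ 0.6767 -0.0705] 0.069
brass_weight [0.6323 0.0599] 0.088
block [ 0.6542 -0.0039  0.2741] 0.077
```

View pics/s4.png

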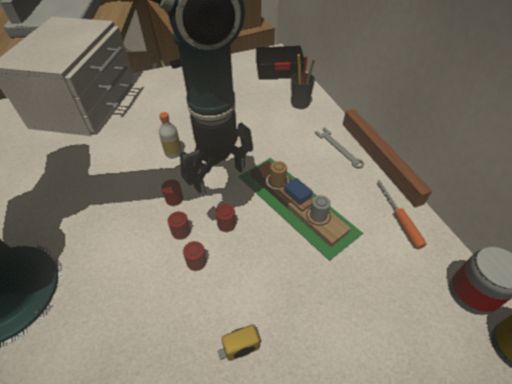

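The side view shows brass at (278,175), block at (298,190) and steel at (320,208), each in place. The red weight at (226,218) is under the gripper. The gripper itself was drawn at about (215,150), which is 0.14 m up, and that fits. Gripping the red weight.

```bash
python3 -m creep '[[-0.01,0.02,0.6,0,0.95],[0,0,0.6,0,0.95],[0,0,0.6,0,0.95],[0,0,0.3,0,0.95],[0,0,0.2,0,0.95],[0,0,0.02,0,0.2],[0,0,0,0,0.2],[0,0,0,0,0.2],[0,0,0,0,0.2],[0,0,0,0,0.2]]' 70; python3 go.py .4771 -.0025 .02 1.886;python3 -m creep '[[0,0,-0.2,0,0.2],[0,0,-0.6,0,0.2],[0,0,-0.7,0,0.2],[0,0,-0.7,0,0.2],[0,0,-0.4,0,0.2],[0,0,0,0,0.2]]'; python3 go.py .6543 -.0040 .155 1.886
```

```text
time: 36.88
tool_pos: [0.4774, -0.0021, 0.0216]
tcp_rot: [1.844, 2.541, 0.002]
wrist_force: [-1.7, -0.2, 6.2]
width: 0.493
grip_force: 72.5
units [-0.01 -0.01  0.03] spin after -0.0 phi 1.886 pos [ 0.4774 -0.0021  0.0216] w 0.493 g 72.5 F [-1.7 -0.2  6.2] t 36.9
time: 37.62
tool_pos: [0.4771, -0.0019, 0.1517]
tcp_rot: [1.844, 2.54, 0.003]
wrist_force: [-0.5, 0.5, -5.1]
width: 0.492
grip_force: 72.8
units [-1.14  3.36 -0.05] spin after -0.0 phi 1.886 pos [ 0.4771 -0.0019  0.1517] w 0.492 g 72.8 F [-0.5  0.5 -5.1] t 37.6
```

Release TCP z is 0.057 + 0.0215 ≈ 0.079.

```bash
python3 -m creep '[[-0.19,0.56,-0.02,0,0.2],[-0.19,0.56,-0.02,0,0.2],[-0.19,0.56,-0.01,0,0.2],[-0.19,0.56,0,0,0.2],[-0.19,0.56,0,0,0.2],[-0.19,0.56,0,0,0.2],[0,0,0,0,0.2],[0,0,0.5,0,0.2],[0,0,0.4,0,0.2],[0,0,0.3,0,0.2],[0,0,0,0,0.2],[0,0,0,0,0.2]]'; python3 go.py .6543 -.004 .0795 1.886
```

```text
time: 39.12
tool_pos: [0.6542, -0.0041, 0.0934]
tcp_rot: [1.845, 2.542, 0.001]
wrist_force: [0.1, 0.0, -5.7]
width: 0.489
grip_force: 73.1
units [0.   0.   0.28] spin after -0.0 phi 1.886 pos [ 0.6542 -0.0041  0.0934] w 0.489 g 73.1 F [ 0.1  0.  -5.7] t 39.1
```

```bash
python3 -m creep '[[0,0,0.12,0,0.2],[0,0,0.08,0,0.2],[0,0,0.04,0,0.2],[0,0,0.04,0,0.2],[0,0,0,0,0.2],[0,0,0,0,0.2]]'; python3 go.py .6543 -.004 .0795 1.886
```

```text
time: 39.88
tool_pos: [0.6537, -0.0041, 0.0788]
tcp_rot: [1.846, 2.542, 0.0]
wrist_force: [-0.2, -0.3, -6.0]
width: 0.495
grip_force: 73.3
units [-0.    0.01 -0.01] spin after -0.0 phi 1.886 pos [ 0.6537 -0.0041  0.0788] w 0.495 g 73.3 F [-0.2 -0.3 -6. ] t 39.9
```

```bash
python3 -m creep '[[0,0,0.02,0,0.2],[0,0,0.02,0,0.2],[0,0,0.02,0,0.2],[0,0,0,0,0.2],[0,0,0,0,0.2]]'; python3 go.py .6543 -.004 .0795 1.886
```

```text
time: 40.5
tool_pos: [0.6539, -0.0041, 0.0786]
tcp_rot: [1.845, 2.542, 0.0]
wrist_force: [-6.6, 0.5, 8.9]
width: 0.493
grip_force: 74.9
units [-0.    0.01 -0.02] spin after -0.0 phi 1.886 pos [ 0.6539 -0.0041  0.0786] w 0.493 g 74.9 F [-6.6  0.5  8.9] t 40.5
```

Contact. Releasing, lifting and backing away.

```bash
python3 -m creep '[[0,0,-0.03,0,0.3],[0,0,0,0,0.55],[0,0,0,0,0.8],[0,0,0,0,0.8],[0,0,-0.3,0,0.8],[0,0,-0.5,0,0.8],[0,0,-0.7,0,0.9],[0,0,-0.7,0,1],[0.1,-0.6,-0.3,0,1],[0.1,-0.7,0,0,1],[0.1,-0.7,0,0,1],[0.1,-0.7,0,0,1],[0.1,-0.7,0,0,1],[0,0,0,0,1],[0,0,0,0,1]]'; python3 - <<'E'
from h import *
t,s=snap('top','t5.png'),snap('side')
for l in(t,s):
    for n,z in (('red_weight',.057),('steel_weight',.023),('brass_weight',.023),('block',.033),('splice_plate',.023)):
        for m in masks(n,l):
            r=fit(n,[(l,m)],z)
            if r[0][0]>.6: print(n,*r)
a=np.hstack([cv2.resize(p['pixels'][y:y+100,x:x+100],(400,400),interpolation=2) for p,x,y in((t,205,100),(s,245,135))])
cv2.imwrite('pics/f.png',a[:,:,::-1])
E
```

```text
time: 42.38
tool_pos: [0.4853, -0.033, 0.2035]
tcp_rot: [1.844, 2.54, 0.002]
wrist_force: [0.9, 0.5, 0.1]
width: 1.002
grip_force: 0.0
red_weight [ 0.6537 -0.0041] 0.026
steel_weight [ 0.6727 -0.0678] 0.284
brass_weight [0.6319 0.0623] 0.056
splice_plate [ 6.5290e-01 -2.7000e-03  3.4159e+00] 4.316
splice_plate [0.6453 0.0637 1.5673] 1.41
red_weight [ 0.6554 -0.0055] 0.084
steel_weight [ 0.6751 -0.0724] 0.081
brass_weight [0.6333 0.0605] 0.018
block [ 0.6543 -0.0056  0.2809] 1.065
block [ 0.6438 -0.0226  0.2287] 1.898
splice_plate [ 0.6534 -0.0049  0.304 ] 2.391
```

View pics/f.png

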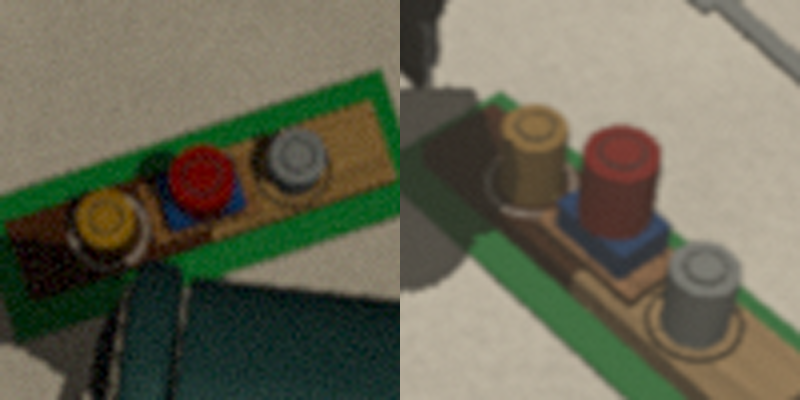

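The crops show brass at crop (105,217) and steel at (296,157) inside their rings. The red weight stands centred on the block and plate over the seam at crop (203,180). Everything is upright, fits within about 3 mm and the gripper is clear. Handing in.

```bash
python3 -c "
from workcell import bot
print(bot.finish_job())"
```

```text
the job is handed in; nothing more can be done
None
```

I handed the job in at about 42 s: the plate, block and red weight are stacked over the seam, the brass and steel weights stand in their rings, and camera fits put everything within about 3 mm of target; the judge returned no verdict.

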